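Load the tape unwinder and hold its tensioner back

ROBOT

A 7-joint arm with a two-finger parallel gripper is mounted at the origin on the work surface. World frame = base frame: x ahead of the robot, y to its left, z up, the work surface at z = 0. Lengths are in m, angles in rad, forces in N, time in s.
With the tool pointing down it reaches from about 0.4 to 0.85 m from the base axis. Payload 10.4 kg.
Tool frame: the origin (TCP) lies on the centre line of the jaws, within the pads' length; the fingertips stand 22 mm ahead of it and the grasp point (between the pads) lies 3 mm ahead of it; z points along the fingers, y is the line along which they close (so a half turn about z gives the same grasp; the last joint's range is limited). The gripper opens to 87 mm and grips with 3 to 60 N. Pads are 19 mm wide; open, the fingers measure 117 mm over their backs; the gripper's body (75 mm by 190 mm) begins 51 mm behind the grasp point.
Start: joints at [1.289, 0.332, -0.065, 1.46, 0.022, 1.35, -0.088], TCP at [0.16, -0.604, 0.245] pointing down, gripper open.
Joint ranges: [-2.6, 2.6], [-0.5, 2.12], [-1.47, 1.34], [0.16, 2.42], [-1.27, 4.41], [0.06, 2.06], [-2.6, 2.6]. Speed limits (rad/s): [2.22, 2.22, 2.79, 2.79, 3.14, 3.14, 3.14].

INTERFACE

Orientations are given as a unit quaternion [x, y, z, w].
In Python, from bench import r, optics, read_state gives the robot as it stands (r), with the cameras (optics) and the readings as plain functions.
- The arm moves only by the tool send_path, called after "Request:" by a JSON object that holds its "method" and its "body", one argument or row to a line. Schema: {"type":"object","properties":{"plan":{"type":"array","items":{"type":"array","items":{"type":"number"},"minItems":5,"maxItems":5},"minItems":1,"maxItems":12},"grip_force":{"type":"number"},"only":{"type":"string"},"quiet":{"type":"boolean"},"lines":{"type":"string"}},"required":["plan"],"additionalProperties":false}. plan is a list of rows, 1 to 12 of them, each of 5 numbers: dx, dy, dz in normalised numbers (1 is 1000 mm), then a turn about the tool's z in parts of the range, where 1.0 means 180 degrees, then the finger opening in m; each row is the pose to reach, as a shift and turn from the pose commanded when the call began, along the tool's axes at that moment; what a row does not reach only later rows make up. A row lasts 1/10 s, in which the tool goes at most 0.05 m and 0.15 rad, less where a joint would pass 70% of its speed; a pose out of reach is approached as far as the arm can. The fingers move at their own pace and stop on an object; grip_force is the grip in N (left out, the last holds). Time passes only in rows, so rows that do not move let the fingers close. The tool returns the time, the measured TCP pose, the force, the opening and the grip force at its end. only (a regular expression) keeps the lines of the reply that match it, lines (a string "A,B") keeps lines A to B, and quiet returns only ok. Input that does not fit is refused with a message, and nothing moves.
- read_state(): the state, without advancing time (a new reading comes with each control period).
- optics.camera(name): name is "side" or "top"; returns a dict with "img" (420x560x3 uint8, red, green, blue), "fx", "fy", "cx", "cy" (pixels), "pose" (4x4, takes a point from camera to world coordinates). Camera axes: x right, y down, z forward; pixel columns grow to the right and rows downward; lengths in m; the calibration is good to about 2 mm. A picture is of the moment at which its call begins. There is no depth.
- r.close_job(): hands the job in; it is judged then, once.
The state is a dict: "time": time; "joint_positions": joint angles; "joint_vel": joint speeds; "joint_torque": joint torques, N m; "ee_pos": TCP position; "eef_rot": TCP orientation; "ft_force": force on the tool from outside, world axes, zero at the start; "torque": the same for the moment, N m; "width": finger opening in m; "grip_force": force on a finger pad.
Only numpy, scipy, OpenCV 4.12 (cv2) and the standard library are available. Lean on these libraries where they do the work, as an engineer would, in place of code of your own. Each camera call takes 0.05 s, during which the arm holds its last target. There are 200 camera calls.

TASK

Load the twin-roll tape unwinder: put the green separator disc over the spindle flat onto the roll already there, then the fresh yellow roll over the spindle flat onto the disc, and let go of them. Then swing the sprung tensioner arm back towards the rolls, past its ratchet click, and finish still holding it well past the click, off its pawl (the pawl is only a safety catch), so that I can thread the tape. Leave the other things on the bench alone.

Things in the scene. Friction and masses are not known exactly. Their poses are not given: they have to be found in the camera images.
- unwinder: tape unwinder fixed to the bench: dark grey plate 180 (x) by 270 (y) by 12 mm, turned up to 0.4 rad. Origin: centre of its underside, on the bench; z up. On it, in mm from the origin: steel spindle at (-10,-85), arm pivot at (50,65), white guide roller (71 high) at (50,-20), tear bar (70 high) at (83,-48), pawl guide (36 high) at (50,122)
- spindle (a point): the seat on the aluminium turntable (72 mm across) round the foot of the upright steel spindle, on its axis, 16 mm above the bench. The spindle is 20 mm across with a tapered nose and ends 64 mm above this point
- pivot (a point): foot of the tensioner arm's upright pivot pin, on the plate's top, 12 mm above the bench; the axis of joint tensioner
- old_roll: partly used yellow tape roll, loose, already seated on the turntable over the spindle: 54 mm across, 24 mm high, 26 mm hole. Origin: centre of its underside
- separator: green plastic separator disc, 64 mm across, 6 mm thick, 26 mm hole, loose, about 20 g, lying flat on the bench at the robot's left. Origin: centre of its underside
- new_roll: fresh yellow tape roll with cardboard core, 60 mm across, 24 mm high, 26 mm hole, loose, about 60 g, lying flat on the bench at the robot's left. Origin: centre of its underside
- tensioner_arm: aluminium tensioner arm with idler block, upright white idler roller and red thumb nut at its free end, 110 mm from the pivot. Origin on the pivot axis, 12 mm above the bench; at rest its axes are the unwinder's, and the arm runs along its own -x. It turns with joint tensioner
- thumb_nut (a point): middle of the red thumb nut at the arm's free end, fixed to it: upright cylinder 18 mm across, 26 mm high, top 102 mm above the bench, this point 89 mm. Below it on the same axis: idler roller (18 mm, flanges 24 mm, 30 to 74 mm above the bench) and idler block
- tensioner (a joint): tensioner arm angle, rad: 0 at rest on its spring; grows anticlockwise from above: the nut goes from rest to the unwinder's -y, towards the rolls; back stop at 0.80. At the nut the spring needs 2.3 N at 0, 9.5 N at 0.80; the ratchet tooth adds 1 to 3 N on the way. The pawl clicks in behind the tooth at 0.47; let go after that, the arm falls back onto the pawl at 0.46
- pawl (a joint): travel of the brass pawl slider, m: 0 when home on the hub; lifts by about 0.006 while it rides up the ratchet tooth (arm at about 0.1 to 0.47) and springs home with the click
- spent_core: bystander: empty cardboard core, 33 mm across, 24 mm high, loose, standing at the robot's left. Origin: centre of its underside
- black_tape: bystander: wide black tape roll lying flat, 110 mm across, 48 mm high, loose, at the robot's right. Origin: centre of its underside
- knife: bystander: red and black cutter knife, about 150 mm long (along its x), 20 mm wide, 17 mm high, loose, far left. Origin: middle of its underside
- dispenser: bystander: blue desk tape dispenser, 60 by 165 mm, 98 mm high, loose, 0.9 kg, far right. Origin: centre of its underside

How it is judged:
On the way, in this order (a step that is already met when the one before it is completed fails the run):
1. the separator disc lies flat over the spindle on the old roll, let go (horizontal distance between each of old_roll, separator and spindle below 0.006 m and z of old_roll in the frame of spindle between -0.004 and 0.004 m and angle between each of old_roll, separator's own z axis and vertical below 0.08 rad and z of separator in the frame of spindle between 0.02 and 0.028 m and contact force between the fingers and separator below 0.2 N), for 0.2 s.
2. the fresh roll lies flat over the spindle on the disc, let go (all of step 1 and horizontal distance between new_roll and spindle below 0.006 m and z of new_roll in the frame of spindle between 0.026 and 0.034 m and angle between new_roll's own z axis and vertical below 0.08 rad and contact force between the fingers and new_roll below 0.2 N), for 0.2 s.
3. the tensioner arm is pushed back past the click, the pawl home behind the tooth (value of joint tensioner above 0.53 rad and value of joint pawl below 0.002 m), for 0.2 s.
At the end, for the whole second after the job is handed in: Old roll, disc and fresh roll lie flat in that order over the spindle (4 mm in height, 6 mm off axis, 0.08 rad), the fingers off disc and fresh roll; the arm is steady beyond 0.53 rad, the pawl home (under 2 mm) behind the tooth, the fingers on the arm with over 2 N; bystanders within 20 mm (all of step 2 and all of step 3 and contact force between the fingers and tensioner_arm above 2 N and velocity of joint tensioner between -0.1 and 0.1 rad/s); the arm keeps its last pose, push and grip.
It fails at once if the empty core is disturbed (moved more than 20 mm) (distance of spent_core from where it was at the start of the episode above 0.02 m).
It fails at once if the black tape roll is disturbed (moved more than 20 mm) (distance of black_tape from where it was at the start of the episode above 0.02 m).
It fails at once if the knife is disturbed (moved more than 20 mm) (distance of knife from where it was at the start of the episode above 0.02 m).
It fails at once if the tape dispenser is disturbed (moved more than 20 mm) (distance of dispenser from where it was at the start of the episode above 0.02 m).
It also fails if it takes over 61 s, if anything falls off the work surface, if the arm or the gripper's body presses on something with over 40 N, if the wrist force passes 120 N, or if a joint passes its speed limit or range.

## Working session

There is one attempt and no reset: what is moved stays moved. The work goes in short steps, Python scripts to look and compute and a tool call to move; the robot and the scene stay as the last step left them, time stands still between calls to the robot, and variables do not carry over. Pictures are saved under pics/ and viewed, at most 10 in all, crops included, and the job is handed in when it is done.

```bash
ls; mkdir -p pics
```

Run:
```python
from bench import r, optics, read_state
import cv2,numpy as np
s=read_state();print({k:np.round(v,3).tolist() for k,v in s.items()})
for n in("top","side"):
    c=optics.camera(n);cv2.imwrite(f"pics/{n}0.png",c["img"][:,:,::-1]);print(n,c["fx"],c["fy"],c["cx"],c["cy"],np.round(c["pose"],4).tolist())
```

```text
bench.py
pics
{'time': 0.0, 'joint_positions': [1.289, 0.333, -0.065, 1.461, 0.022, 1.35, -0.088], 'joint_vel': [-0.001, -0.002, 0.0, 0.0, -0.001, -0.001, -0.0], 'joint_torque': [-0.0, -62.326, 0.025, -38.989, -0.061, 0.04, 0.0], 'ee_pos': [0.16, -0.604, 0.244], 'eef_rot': [0.992, 0.129, -0.0, -0.001], 'ft_force': [1.074, -0.5, -0.501], 'torque': [0.021, 0.02, 0.046], 'grip_force': 0.0, 'width': 0.086}
top 476.39297167165944 476.39297167165944 278.8462639522086 202.5083299235138 [[0.0163, -0.9992, 0.0377, 0.4656], [-0.9997, -0.0156, 0.0187, -0.019], [-0.0181, -0.038, -0.9991, 1.4715], [0.0, 0.0, 0.0, 1.0]]
side 425.9914896994188 425.9914896994188 274.00734101344796 205.2909027718751 [[-0.9123, -0.2888, 0.2902, 0.1821], [-0.409, 0.6101, -0.6786, 0.7749], [0.019, -0.7378, -0.6747, 0.8864], [0.0, 0.0, 0.0, 1.0]]
```

View pics/top0.png

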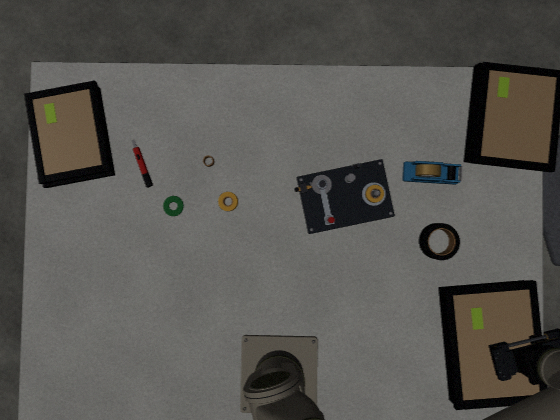

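View pics/side0.png

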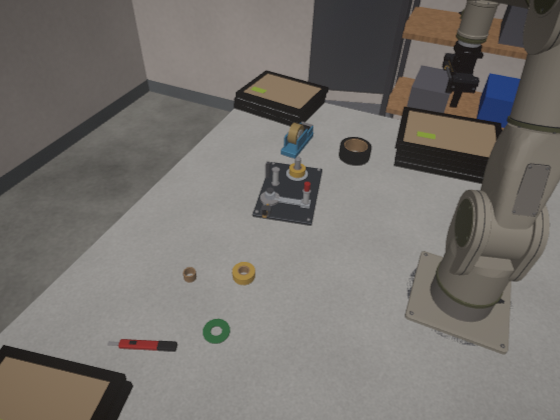

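The top view shows the disc at (173,206), the fresh roll at (228,201), the spindle at about (374,194), the nut at (331,219) and the core at (209,160). The side view shows the same things unobstructed. I'll measure them next.

Create h.py:
```python
from bench import r, optics, read_state
import cv2,numpy as np
from scipy.spatial.transform import Rotation as R
def ray(c,uv,z):
    d=c["pose"][:3,:3]@np.array([(uv[0]-c["cx"])/c["fx"],(uv[1]-c["cy"])/c["fy"],1]);o=c["pose"][:3,3]
    return (o+d*(z-o[2])/d[2])[:2]
def proj(c,p):
    q=c["pose"][:3,:3].T@(np.array(p)-c["pose"][:3,3]);return np.array([c["cx"]+c["fx"]*q[0]/q[2],c["cy"]+c["fy"]*q[1]/q[2]])
def blobs(c,lo,hi,amin=15):
    m=cv2.inRange(cv2.cvtColor(c["img"],cv2.COLOR_RGB2HSV),lo,hi)
    cs,_=cv2.findContours(m,cv2.RETR_EXTERNAL,cv2.CHAIN_APPROX_NONE)
    return [k for k in cs if cv2.contourArea(k)>=amin]
def ctr(c,k,z):   # centre of contour mapped to plane z: min enclosing circle + centroid
    P=np.array([ray(c,p,z) for p in k[:,0]]);Q=(P*1e4).astype(np.float32)
    (x,y),rad=cv2.minEnclosingCircle(Q);m=cv2.moments(Q.reshape(-1,1,2))
    return np.array([m["m10"]/m["m00"],m["m01"]/m["m00"]])/1e4,np.array([x,y])/1e4,rad/1e4
G=((50,80,30),(85,255,255));Y=((15,110,60),(32,255,255));RED=((0,150,70),(6,255,255))
def go(p,yawy=None):  # grasp: TCP target p, yawy = world direction of tool y
    s=read_state();M=R.from_quat(s["eef_rot"]).as_matrix();d=M.T@(np.array(p)-s["ee_pos"]);t=0
    if yawy is not None:
        cur=np.arctan2(M[1,1],M[0,1]);t=-((yawy-cur+np.pi/2)%np.pi-np.pi/2)
    print("row",np.round(d,4),"turn",round(t,3),"pos",np.round(s["ee_pos"],4),"t",s["time"],"tooly",np.round(np.arctan2(M[1,1],M[0,1]),3))
```

Run:
```python
from h import *
for n in("top","side"):
    c=optics.camera(n)
    for nm,(lo,hi),z in(("G",G,.006),("Y",Y,.024),("Y",Y,.04),("R",RED,.102),("R",RED,.089)):
        for k in blobs(c,lo,hi):
            uv=k[:,0].mean(0); a,b,rad=ctr(c,k,z)
            if -.5<a[1]<.5 : print(n,nm,z,uv.round(),"A",cv2.contourArea(k),a.round(4),b.round(4),round(rad,4))
    if n=="top":
        m=(c["img"].max(2)<75).astype(np.uint8)*255
        cs,_=cv2.findContours(m,cv2.RETR_EXTERNAL,cv2.CHAIN_APPROX_NONE)
        for k in cs:
            if 2000<cv2.contourArea(k) and 280<k[:,0,0].mean()<400:
                P=np.array([ray(c,p,.012) for p in k[:,0]]);rc=cv2.minAreaRect((P*1e3).astype(np.float32));print("plate",rc)
    x=(300,150,110,90) if n=="top" else (240,145,100,85)
    cr=c["img"][x[1]:x[1]+x[3],x[0]:x[0]+x[2],::-1];cv2.imwrite(f"pics/{n}c.png",cv2.resize(cr,None,fx=7,fy=6.6 if 0 else 6,interpolation=cv2.INTER_CUBIC) if 0 else cv2.resize(cr,None,fx=6,fy=6,interpolation=cv2.INTER_CUBIC))
```

```text
top G 0.006 [173. 206.] A 287.5 [0.5065 0.3355] [0.5062 0.3356] 0.0312
top Y 0.024 [228. 201.] A 278.0 [0.5224 0.1642] [0.5223 0.1643] 0.0301
top Y 0.024 [374. 193.] A 229.0 [ 0.553  -0.2812] [ 0.5523 -0.2815] 0.0279
top Y 0.024 [427. 169.] A 189.5 [ 0.6279 -0.4408] [ 0.629  -0.4395] 0.0354
top Y 0.04 [228. 201.] A 278.0 [0.5217 0.1622] [0.5217 0.1622] 0.0297
top Y 0.04 [374. 193.] A 229.0 [ 0.552  -0.2783] [ 0.5514 -0.2786] 0.0276
top Y 0.04 [427. 169.] A 189.5 [ 0.6261 -0.4362] [ 0.6271 -0.4349] 0.0351
top R 0.102 [331. 219.] A 17.5 [ 0.4711 -0.1438] [ 0.4709 -0.143 ] 0.008
top R 0.102 [141. 164.] A 54.0 [0.6174 0.407 ] [0.6208 0.4107] 0.0257
top R 0.102 [136. 151.] A 23.5 [0.6623 0.4239] [0.6606 0.424 ] 0.012
top R 0.089 [331. 219.] A 17.5 [ 0.4711 -0.145 ] [ 0.471  -0.1442] 0.0081
top R 0.089 [141. 164.] A 54.0 [0.6189 0.4111] [0.6223 0.4148] 0.0259
top R 0.089 [136. 151.] A 23.5 [0.6641 0.4281] [0.6624 0.4283] 0.0121
plate ((542.6214599609375, -187.21835327148438), (182.6827850341797, 283.26104736328125), 12.649080276489258)
plate ((503.17327880859375, 20.88714599609375), (1298.1099853515625, 1742.7462158203125), 0.44802531599998474)
side G 0.006 [216. 331.] A 461.5 [0.507  0.3381] [0.5065 0.3376] 0.031
side Y 0.024 [243. 273.] A 377.5 [0.5198 0.1731] [0.5203 0.1743] 0.036
side Y 0.024 [297. 170.] A 118.0 [ 0.5544 -0.2783] [ 0.5547 -0.283 ] 0.0376
side Y 0.04 [243. 273.] A 377.5 [0.5136 0.1843] [0.514  0.1854] 0.0354
side Y 0.04 [297. 170.] A 118.0 [ 0.5475 -0.2588] [ 0.5478 -0.2634] 0.0369
side R 0.102 [138. 344.] A 225.5 [0.5954 0.4772] [0.5986 0.4756] 0.0378
side R 0.102 [307. 186.] A 26.5 [ 0.4686 -0.1308] [ 0.4686 -0.1293] 0.0188
side R 0.089 [138. 344.] A 225.5 [0.6023 0.4723] [0.6055 0.4706] 0.0384
side R 0.089 [307. 186.] A 26.5 [ 0.4734 -0.1458] [ 0.4734 -0.1443] 0.0192
```

View pics/topc.png

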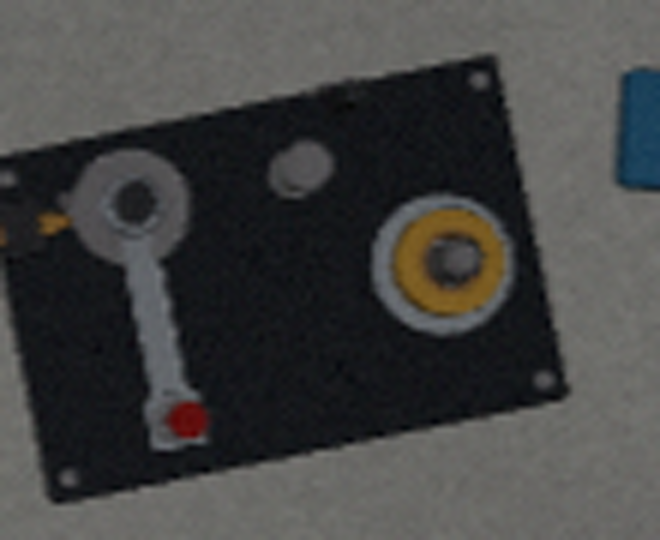

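View pics/sidec.png

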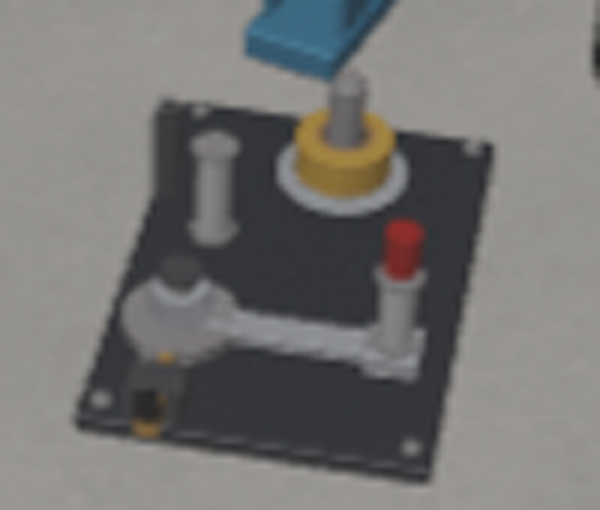

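The crops show the four plate screws, the turntable centre at top crop (444,264), the spindle tip at top (461,258) and side (348,85), and the nut at top (187,419) and side (404,232). I'll compute positions from these.

Run:
```python
from h import *
for n,off,scr,extra in(("top",(300,150),[(480,80),(543,380),(68,478),(7,178)],{"turntable.016":((444,264),.016),"tip.08":((461,258),.08),"nut.102":((187,419),.102),"guide.083?":((307,165),.071)}),
  ("side",(240,145),[(200,111),(473,147),(411,447),(101,399)],{"tip.08":((348,80),.08),"turntable.016":((343,166),.016),"nuttop.102":((405,229),.102),"nutmid":((403,250),.089)})):
    c=optics.camera(n);f=lambda p:(np.array(p)+.5)/6-.5+off
    P=np.array([ray(c,f(p),.013) for p in scr]);ce=P.mean(0)
    v=(P[0]-P[3])+(P[1]-P[2]);psi=np.arctan2(v[1],v[0])+np.pi/2
    Rz=np.array([[np.cos(psi),-np.sin(psi)],[np.sin(psi),np.cos(psi)]])
    print(n,"centre",ce.round(4),"psi",psi.round(4),"side",np.linalg.norm(P[0]-P[3]),np.linalg.norm(P[0]-P[1]))
    for k,q in(("spindle",(-.01,-.085)),("pivot",(.05,.065)),("nut0",(-.06,.065)),("guide",(.05,-.02))):print("  ",k,(ce+Rz@q).round(4))
    for k,(q,z) in extra.items():print("   direct",k,ray(c,f(q),z).round(4))
    if n=="side":
        for nm,(lo,hi),z in(("Y",Y,.012),("G",G,.003)):
            for k in blobs(c,lo,hi):print(nm,k[:,0].mean(0).round(),ctr(c,k,z)[0].round(4))
go((.507,.337,.15))
```

```text
top centre [ 0.5437 -0.1946] psi 0.2198 side 0.24641116011590303 0.15614644747942122
   spindle [ 0.5524 -0.2797]
   pivot [ 0.5783 -0.1203]
   nut0 [ 0.4709 -0.1442]
   guide [ 0.5968 -0.2032]
   direct turntable.016 [ 0.5523 -0.2802]
   direct tip.08 [ 0.5515 -0.2769]
   direct nut.102 [ 0.4711 -0.143 ]
   direct guide.083? [ 0.5966 -0.203 ]
side centre [ 0.5456 -0.1944] psi 0.2207 side 0.2447582142931087 0.15584662630058554
   spindle [ 0.5544 -0.2795]
   pivot [ 0.5802 -0.12  ]
   nut0 [ 0.4728 -0.1441]
   guide [ 0.5988 -0.203 ]
   direct tip.08 [ 0.5527 -0.2734]
   direct turntable.016 [ 0.5547 -0.2809]
   direct nuttop.102 [ 0.4723 -0.1436]
   direct nutmid [ 0.4723 -0.1433]
Y [243. 273.] [0.5245 0.1648]
Y [297. 170.] [ 0.5596 -0.293 ]
Y [295. 126.] [ 0.6691 -0.553 ]
G [216. 331.] [0.5081 0.3366]
row [ 0.5764 -0.8209  0.0946] turn 0 pos [ 0.1599 -0.6041  0.2443] t 0.3 tooly -1.312
```

The rows are not in the units I measure in: turns go in shares of 180 degrees. I convert before sending: -1.312 rad / 3.1416 = -0.4176.

Request:
{"method": "send_path", "body": {
  "plan": [
    [0.42,-0.255,0,-0.191,0.087],
    [0.42,-0.255,0,-0.191,0.087],
    [0.42,-0.255,0,-0.191,0.087],
    [0.42,-0.255,0,-0.191,0.087],
    [0.42,-0.255,0,-0.4176,0.087],
    [0.42,-0.255,0,-0.4176,0.087],
    [0.42,-0.255,0,-0.4176,0.087],
    [0.42,-0.255,0,-0.4176,0.087],
    [0.42,-0.255,0,-0.4176,0.087],
    [0.576,-0.821,0.094,-0.4176,0.087],
    [0.576,-0.821,0.094,-0.4176,0.087],
    [0.576,-0.821,0.094,-0.4176,0.087]
  ],
  "grip_force": 20
}}

```text
time: 1.5
ee_pos: [0.4803, -0.13, 0.2217]
eef_rot: [0.707, 0.707, 0.0, 0.0]
ft_force: [1.1, 0.5, -0.3]
width: 0.0872
grip_force: 0.0
```

```bash
python3 -c "
from h import *
go((.507,.336,.12),0)"
```

```text
row [0.466  0.0267 0.1016] turn 0.0 pos [ 0.4803 -0.13    0.2217] t 1.5 tooly 0.0
```

Request:
{"method": "send_path", "body": {
  "plan": [
    [0.466,0.027,0.1,0,0.087],
    [0.466,0.027,0.1,0,0.087],
    [0.466,0.027,0.1,0,0.087],
    [0.466,0.027,0.1,0,0.087],
    [0.466,0.027,0.1,0,0.087],
    [0.466,0.027,0.1,0,0.087],
    [0.466,0.027,0.1,0,0.087],
    [0.466,0.027,0.1,0,0.087],
    [0.466,0.027,0.1,0,0.087],
    [0.466,0.027,0.1,0,0.087],
    [0.466,0.027,0.1,0,0.087],
    [0.466,0.027,0.1,0,0.087]
  ]
}}

```text
time: 2.7
ee_pos: [0.507, 0.3344, 0.1216]
eef_rot: [0.707, 0.708, -0.0, -0.0]
ft_force: [0.4, -0.1, -0.1]
width: 0.0868
grip_force: 0.0
```

```bash
python3 -c "
from h import *
go((.507,.336,.0245),0)"
```

```text
row [0.0016 0.0001 0.0971] turn 0.001 pos [0.507  0.3344 0.1216] t 2.7 tooly 0.001
```

Request:
{"method": "send_path", "body": {
  "plan": [
    [0.0015,0,0.05,0,0.087],
    [0.0015,0,0.085,0,0.087],
    [0.0015,0,0.097,0,0.087],
    [0.0015,0,0.097,0,0.087],
    [0.0015,0,0.097,0,0.06],
    [0.0015,0,0.097,0,0.06],
    [0.0015,0,0.097,0,0.06],
    [0.0015,0,0.097,0,0.06],
    [0.0015,0,0.097,0,0.06]
  ],
  "grip_force": 12
}}

```text
time: 3.6
ee_pos: [0.5077, 0.3355, 0.0255]
eef_rot: [0.707, 0.707, 0.0, 0.0]
ft_force: [-0.8, -1.3, 3.7]
width: 0.0635
grip_force: 12.0
```

```bash
python3 -c "
from h import *
go((.553,-.279,.16),0)"
```

```text
row [-0.6145  0.0455 -0.1345] turn -0.0 pos [0.5077 0.3355 0.0255] t 3.6 tooly -0.0
```

Request:
{"method": "send_path", "body": {
  "plan": [
    [0,0,-0.05,0,0.06],
    [0,0,-0.1,0,0.06],
    [-0.04,0.004,-0.135,0,0.06],
    [-0.3,0.022,-0.135,0,0.06],
    [-0.3,0.022,-0.135,0,0.06],
    [-0.3,0.022,-0.135,0,0.06],
    [-0.3,0.022,-0.135,0,0.06],
    [-0.3,0.022,-0.135,0,0.06],
    [-0.3,0.022,-0.135,0,0.06],
    [-0.6145,0.0455,-0.135,0,0.06],
    [-0.6145,0.0455,-0.135,0,0.06],
    [-0.6145,0.0455,-0.135,0,0.06]
  ]
}}

```text
time: 4.8
ee_pos: [0.5406, -0.1152, 0.1602]
eef_rot: [0.707, 0.708, 0.0, 0.0]
ft_force: [2.0, 0.6, 1.2]
width: 0.063
grip_force: 12.0
```

Request:
{"method": "send_path", "body": {
  "plan": [
    [-0.17,0.024,0,0,0.06],
    [-0.17,0.024,0,0,0.06],
    [-0.17,0.024,0,0,0.06],
    [-0.17,0.024,0,0,0.06],
    [-0.17,0.024,0,0,0.06],
    [-0.17,0.024,0,0,0.06]
  ]
}}

```text
time: 5.4
ee_pos: [0.5648, -0.283, 0.1597]
eef_rot: [0.707, 0.707, 0.0, -0.0]
ft_force: [-1.1, 0.4, 0.2]
width: 0.0632
grip_force: 12.0
```

```bash
python3 -c "
from h import *
go((.553,-.279,.1),0)"
```

```text
row [ 0.0039 -0.0118  0.0597] turn 0.0 pos [ 0.5648 -0.283   0.1597] t 5.4 tooly 0.0
```

Request:
{"method": "send_path", "body": {
  "plan": [
    [0.004,-0.012,0.03,0,0.06],
    [0.004,-0.012,0.045,0,0.06],
    [0.004,-0.012,0.045,0,0.06],
    [0.004,-0.012,0.045,0,0.06]
  ]
}}

```text
time: 5.8
ee_pos: [0.5532, -0.2793, 0.1156]
eef_rot: [0.707, 0.708, 0.0, 0.0]
ft_force: [0.1, 0.2, -0.1]
width: 0.0635
grip_force: 12.0
```

Run:
```python
from h import *
go((.553,-.279,.115),0)
s=read_state();z=s["ee_pos"][2]-.0255+.003
for n in("top","side"):
    c=optics.camera(n)
    for k in blobs(c,*G):
        a=ctr(c,k,z);print(n,k[:,0].mean(0),a[0].round(4),a[1].round(4),a[2])
    x=(340,165,70,60) if n=="top" else (255,120,80,65)
    cr=c["img"][x[1]:x[1]+x[3],x[0]:x[0]+x[2],::-1];cv2.imwrite(f"pics/{n}d.png",cv2.resize(cr,None,fx=5,fy=5,interpolation=cv2.INTER_CUBIC))
a,b=[cv2.imread(f"pics/{n}d.png") for n in("top","side")];a=cv2.copyMakeBorder(a,0,25,0,0,0);cv2.imwrite("pics/d.png",np.hstack([a,b]))
```

```text
row [ 0.0003 -0.0002  0.0006] turn 0.001 pos [ 0.5532 -0.2793  0.1156] t 5.8 tooly 0.001
top [370.45714286 191.74285714] [ 0.5528 -0.2567] [ 0.5537 -0.2603] 0.024642788696289063
side [297.24444444 153.31111111] [ 0.5567 -0.2794] [ 0.5558 -0.2803] 0.03290939025878906
```

View pics/d.png

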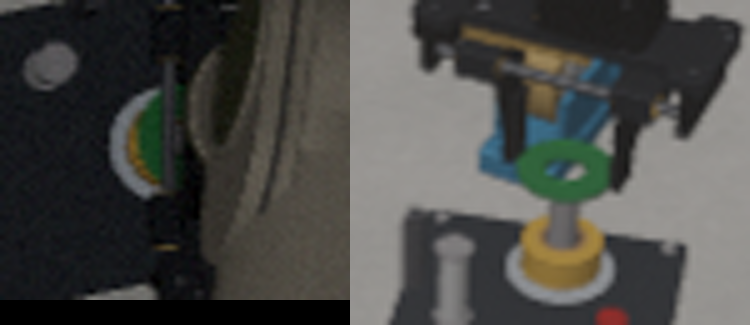

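The side view shows the disc level above the spindle and concentric with it, at about (565,170). Now lowering in two stages while watching the force.

Request:
{"method": "send_path", "body": {
  "plan": [
    [0,0,0.01,0,0.06],
    [0.0005,0,0.02,0,0.06],
    [0.0005,0,0.026,0,0.06],
    [0.0005,0,0.026,0,0.06]
  ]
}}

```text
time: 6.3
ee_pos: [0.5518, -0.2792, 0.0875]
eef_rot: [0.707, 0.707, -0.0, -0.001]
ft_force: [0.6, 0.9, -0.4]
width: 0.0634
grip_force: 12.0
```

Request:
{"method": "send_path", "body": {
  "plan": [
    [0.0005,0.001,0.01,0,0.06],
    [0.0005,0.001,0.018,0,0.06],
    [0.0005,0.001,0.0205,0,0.06],
    [0.0005,0.001,0.0205,0,0.06]
  ]
}}

```text
time: 6.7
ee_pos: [0.5532, -0.2788, 0.0678]
eef_rot: [0.707, 0.707, -0.0, -0.0]
ft_force: [-0.3, 0.1, -0.5]
width: 0.0633
grip_force: 12.0
```

Request:
{"method": "send_path", "body": {
  "plan": [
    [0,0,0.0015,0,0.06],
    [0,0,0.0015,0,0.078],
    [0,0,0.0015,0,0.078],
    [0,0,0.0015,0,0.078],
    [0,0,-0.02,0,0.078],
    [0,0,-0.06,0,0.087],
    [0,0,-0.1,0,0.087],
    [0.1,-0.007,-0.1,0,0.087],
    [0.1,-0.007,-0.1,0,0.087],
    [0.1,-0.007,-0.1,0,0.087]
  ]
}}

```text
time: 7.7
ee_pos: [0.5472, -0.171, 0.1696]
eef_rot: [0.704, 0.71, 0.001, -0.0]
ft_force: [0.6, -0.2, -0.1]
width: 0.0871
grip_force: 0.0
```

Run:
```python
from h import *
go((.523,.1645,.13),0)
for n in("top","side"):
    c=optics.camera(n)
    for z,C in((.046,G),(.024,Y)):
      for k in blobs(c,*C):
        a=ctr(c,k,z);print(n,z,k[:,0].mean(0).round(1),a[0].round(4),a[1].round(4),a[2])
```

```text
row [ 0.3356 -0.0211  0.0402] turn 0.01 pos [ 0.5472 -0.171   0.1696] t 7.7 tooly 0.01
top 0.024 [227.6 201. ] [0.5225 0.1644] [0.5223 0.1643] 0.030066845703125
top 0.024 [427.  169.4] [ 0.6279 -0.44  ] [ 0.6259 -0.441 ] 0.03686326904296875
side 0.046 [296.5 167.2] [ 0.5538 -0.2673] [ 0.5542 -0.2728] 0.03149874267578125
side 0.024 [243.3 272.8] [0.5198 0.1732] [0.5203 0.1743] 0.036035940551757815
side 0.024 [296.5 173.9] [ 0.5486 -0.261 ] [ 0.55   -0.2691] 0.023970016479492186
```

Request:
{"method": "send_path", "body": {
  "plan": [
    [0.336,-0.021,0.04,0,0.087],
    [0.336,-0.021,0.04,0,0.087],
    [0.336,-0.021,0.04,0,0.087],
    [0.336,-0.021,0.04,0,0.087],
    [0.336,-0.021,0.04,0,0.087],
    [0.336,-0.021,0.04,0,0.087],
    [0.336,-0.021,0.04,0,0.087],
    [0.336,-0.021,0.04,0,0.087],
    [0.336,-0.021,0.04,0,0.087]
  ]
}}

```text
time: 8.7
ee_pos: [0.526, 0.1564, 0.1281]
eef_rot: [0.707, 0.707, -0.0, -0.0]
ft_force: [0.4, -1.2, -0.1]
width: 0.0868
grip_force: 0.0
```

Run:
```python
from h import *
go((.523,.1645,.028),0)
for n in("top","side"):
    c=optics.camera(n)
    for z,C in((.046,G),):
      for k in blobs(c,*C):
        a=ctr(c,k,z);print(n,z,k[:,0].mean(0).round(1),a[0].round(4),a[1].round(4),a[2])
    x=(340,165,70,60) if n=="top" else (255,130,80,65)
    cr=c["img"][x[1]:x[1]+x[3],x[0]:x[0]+x[2],::-1];cv2.imwrite(f"pics/{n}e.png",cv2.resize(cr,None,fx=5,fy=5,interpolation=cv2.INTER_CUBIC))
a,b=[cv2.imread(f"pics/{n}e.png") for n in("top","side")];a=cv2.copyMakeBorder(a,0,25,0,0,0);cv2.imwrite("pics/e.png",np.hstack([a,b]))
```

```text
row [ 0.0081 -0.0029  0.1001] turn 0.0 pos [0.526  0.1564 0.1281] t 8.7 tooly 0.0
top 0.046 [375.  192.6] [ 0.5532 -0.279 ] [ 0.553  -0.2793] 0.03200810241699219
side 0.046 [296.6 166.9] [ 0.5532 -0.2688] [ 0.5542 -0.2731] 0.03150495910644531
```

View pics/e.png

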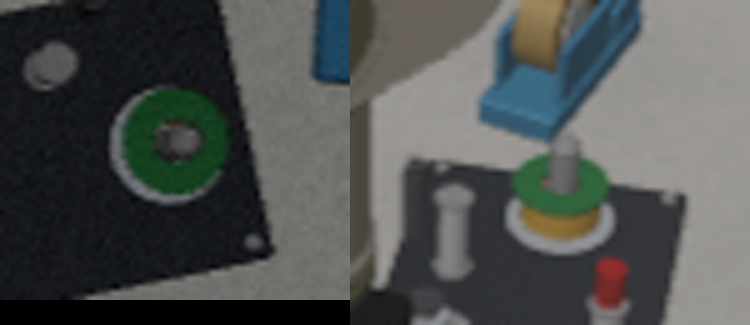

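The disc lies flat on the old roll, centred at (0.553,-0.279) and around the spindle. Next I'll grasp the roll.

Request:
{"method": "send_path", "body": {
  "plan": [
    [0.008,-0.003,0.03,0,0.087],
    [0.008,-0.003,0.06,0,0.087],
    [0.008,-0.003,0.09,0,0.087],
    [0.008,-0.003,0.1,0,0.087],
    [0.008,-0.003,0.1,0,0.055],
    [0.008,-0.003,0.1,0,0.055],
    [0.008,-0.003,0.1,0,0.055],
    [0.008,-0.003,0.1,0,0.055],
    [0.008,-0.003,0.1,0,0.055]
  ],
  "grip_force": 15
}}

```text
time: 9.7
ee_pos: [0.5231, 0.165, 0.0294]
eef_rot: [0.707, 0.707, 0.0, 0.001]
ft_force: [-1.0, -1.1, 5.8]
width: 0.0584
grip_force: 15.0
```

```bash
python3 -c "
from h import *
go((.553,-.279,.16),0)"
```

```text
row [-0.444   0.0302 -0.1306] turn -0.0 pos [0.5231 0.165  0.0294] t 9.7 tooly -0.0
```

Request:
{"method": "send_path", "body": {
  "plan": [
    [0,0,-0.05,0,0.055],
    [0,0,-0.1,0,0.055],
    [-0.03,0.002,-0.13,0,0.055],
    [-0.444,0.03,-0.13,0,0.055],
    [-0.444,0.03,-0.13,0,0.055],
    [-0.444,0.03,-0.13,0,0.055],
    [-0.444,0.03,-0.13,0,0.055],
    [-0.444,0.03,-0.13,0,0.055],
    [-0.444,0.03,-0.13,0,0.055],
    [-0.444,0.03,-0.13,0,0.055],
    [-0.444,0.03,-0.13,0,0.055],
    [-0.444,0.03,-0.13,0,0.055]
  ]
}}

```text
time: 10.9
ee_pos: [0.551, -0.2859, 0.1581]
eef_rot: [0.71, 0.705, -0.001, 0.001]
ft_force: [0.6, 0.0, -0.6]
width: 0.0591
grip_force: 15.0
```

Request:
{"method": "send_path", "body": {
  "plan": [
    [0,0,0,0,0.055],
    [0,0,0,0,0.055]
  ]
}}

```text
time: 11.1
ee_pos: [0.5527, -0.2778, 0.1585]
eef_rot: [0.707, 0.707, 0.0, -0.0]
ft_force: [0.1, 0.7, -1.5]
width: 0.0587
grip_force: 15.0
```

```bash
python3 -c "
from h import *
go((.553,-.2787,.12),0)"
```

```text
row [-0.001   0.0003  0.0385] turn 0.001 pos [ 0.5527 -0.2778  0.1585] t 11.1 tooly 0.001
```

Request:
{"method": "send_path", "body": {
  "plan": [
    [-0.001,0,0.03,0,0.055],
    [-0.001,0,0.045,0,0.055],
    [-0.001,0,0.055,0,0.055],
    [-0.001,0,0.064,0,0.055],
    [-0.001,0,0.064,0,0.055]
  ]
}}

```text
time: 11.6
ee_pos: [0.5522, -0.2794, 0.0936]
eef_rot: [0.707, 0.707, -0.0, -0.001]
ft_force: [-0.2, 1.0, -0.5]
width: 0.0587
grip_force: 15.0
```

Roll is on the spindle with no resistance; its target TCP height is about 0.075.

Request:
{"method": "send_path", "body": {
  "plan": [
    [0,0.0005,0.01,0,0.055],
    [0,0.0005,0.016,0,0.055],
    [0,0.0005,0.0175,0,0.055],
    [0,0.0005,0.0175,0,0.055]
  ]
}}

```text
time: 12.0
ee_pos: [0.5529, -0.28, 0.0768]
eef_rot: [0.707, 0.707, -0.0, -0.0]
ft_force: [-0.3, 0.9, 0.3]
width: 0.0586
grip_force: 15.0
```

Request:
{"method": "send_path", "body": {
  "plan": [
    [0,0,0.001,0,0.055],
    [0,0,0.001,0,0.076],
    [0,0,0.001,0,0.076],
    [0,0,0.001,0,0.076],
    [0,0,-0.02,0,0.076],
    [0,0,-0.06,0,0.08],
    [0,0,-0.1,0,0.08],
    [0.137,-0.082,-0.1,0,0.06],
    [0.137,-0.082,-0.1,0,0.06],
    [0.137,-0.082,-0.1,0,0.06],
    [0.137,-0.082,-0.1,0,0.06],
    [0.137,-0.082,-0.1,0,0.06]
  ]
}}

```text
time: 13.2
ee_pos: [0.4707, -0.1419, 0.1776]
eef_rot: [0.706, 0.708, -0.0, 0.001]
ft_force: [0.1, -0.2, -0.1]
width: 0.0607
grip_force: 0.0
```

Run:
```python
from h import *
go((.4715,-.1437,.098),0.22)
for n in("top","side"):
    c=optics.camera(n)
    for z,C in((.070,Y),(.046,G)):
      for k in blobs(c,*C):
        a=ctr(c,k,z);print(n,z,k[:,0].mean(0).round(1),a[0].round(4),a[1].round(4),a[2])
    x=(320,165,90,65) if n=="top" else (255,130,80,65)
    cr=c["img"][x[1]:x[1]+x[3],x[0]:x[0]+x[2],::-1];cv2.imwrite(f"pics/{n}f.png",cv2.resize(cr,None,fx=4.5,fy=4.5,interpolation=cv2.INTER_CUBIC))
a,b=[cv2.imread(f"pics/{n}f.png") for n in("top","side")];cv2.imwrite("pics/f.png",np.hstack([a[:292],b[:292]]))
```

```text
row [-0.0016  0.0007  0.0796] turn -0.218 pos [ 0.4707 -0.1419  0.1776] t 13.2 tooly 0.002
top 0.07 [376.7 192.3] [ 0.5543 -0.2805] [ 0.5535 -0.2789] 0.031241790771484375
top 0.07 [427.2 169.5] [ 0.6225 -0.427 ] [ 0.6223 -0.4262] 0.03486581115722656
side 0.07 [296.5 173.9] [ 0.5291 -0.2057] [ 0.5303 -0.2134] 0.022691433715820313
side 0.07 [297.2 162.8] [ 0.5472 -0.2575] [ 0.5495 -0.2636] 0.041746026611328126
```

View pics/f.png

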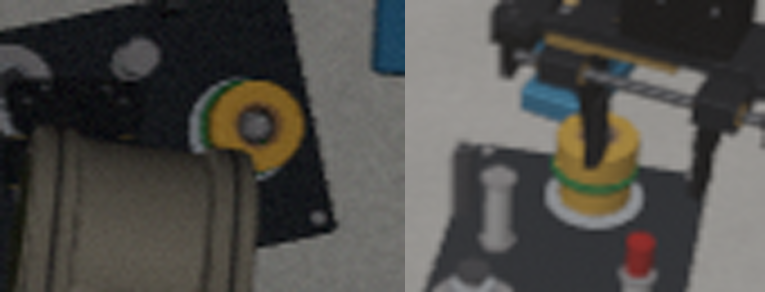

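The fresh roll lies flat on the disc, centred at (0.5535,-0.279). Now I'll turn the closing line along the push direction and go down over the nut.

Scaled: 1.35 rad / 3.1416 = 0.4297.

Request:
{"method": "send_path", "body": {
  "plan": [
    [-0.0016,0.0007,0,0.4297,0.06],
    [-0.0016,0.0007,0,0.4297,0.06],
    [-0.0016,0.0007,0,0.4297,0.06],
    [-0.0016,0.0007,0,0.4297,0.06],
    [-0.0016,0.0007,0,0.4297,0.06],
    [-0.0016,0.0007,0,0.4297,0.06],
    [-0.0016,0.0007,0,0.4297,0.06],
    [-0.0016,0.0007,0,0.4297,0.06],
    [-0.0016,0.0007,0,0.4297,0.06],
    [-0.0016,0.0007,0,0.4297,0.06],
    [-0.0016,0.0007,0,0.4297,0.06]
  ]
}}

```text
time: 14.4
ee_pos: [0.4721, -0.1455, 0.1768]
eef_rot: [0.994, 0.112, -0.0, -0.0]
ft_force: [0.5, 1.1, 0.4]
width: 0.0598
grip_force: 0.0
```

```bash
python3 -c "
from h import *
go((.4715,-.1437,.098),-1.35)"
```

```text
row [-0.0002 -0.0018  0.0788] turn 0.003 pos [ 0.4721 -0.1455  0.1768] t 14.4 tooly -1.347
```

Request:
{"method": "send_path", "body": {
  "plan": [
    [0,-0.001,0.04,0,0.06],
    [0,-0.001,0.065,0,0.06],
    [0,-0.001,0.079,0,0.06],
    [0,-0.001,0.079,0,0.06],
    [0,-0.001,0.079,0,0.01],
    [0,-0.001,0.079,0,0.01],
    [0,-0.001,0.079,0,0.01],
    [0,-0.001,0.079,0,0.01],
    [0,-0.001,0.079,0,0.01],
    [0,-0.001,0.079,0,0.01]
  ],
  "grip_force": 40
}}

```text
time: 15.4
ee_pos: [0.4716, -0.1437, 0.0982]
eef_rot: [0.994, 0.11, 0.0, 0.0]
ft_force: [1.8, 0.3, -0.2]
width: 0.0201
grip_force: 0.0
```

Run:
```python
from h import *
piv=np.array([.579,-.120]);s=read_state();p0=s["ee_pos"][:2];M=R.from_quat(s["eef_rot"]).as_matrix()
print(p0,np.linalg.norm(p0-piv),np.arctan2(*(piv-p0)[::-1]))
# keep radius about nominal pivot, centre on measured start
v=np.array([np.cos(.22),np.sin(.22)])*-.11
for th in(.1,.2,.3,.4,.5,.6,.68,.75):
    d=R.from_euler("z",th).as_matrix()[:2,:2]@v-v
    print(th,(M.T@np.r_[d,0]).round(4),-th)
```

```text
[ 0.4715956  -0.14367571] 0.10998292583642011 0.21696540254690055
0.1 [0.0005 0.011  0.    ] -0.1
0.2 [0.0022 0.0219 0.    ] -0.2
0.3 [0.0049 0.0325 0.    ] -0.3
0.4 [0.0086 0.0428 0.    ] -0.4
0.5 [0.0134 0.0527 0.    ] -0.5
0.6 [0.0192 0.0621 0.    ] -0.6
0.68 [0.0244 0.0692 0.    ] -0.68
0.75 [0.0295 0.075  0.    ] -0.75
```

Scaled: -0.05 rad / 3.1416 = -0.0159.

Request:
{"method": "send_path", "body": {
  "plan": [
    [0,0,0,0,0.01],
    [0,0,0,0,0.01],
    [0,0,0,0,0.01],
    [0.0001,0.0055,0,-0.0159,0.01],
    [0.0005,0.011,0,-0.0318,0.01],
    [0.0012,0.0164,0,-0.0477,0.01],
    [0.0022,0.0219,0,-0.0637,0.01],
    [0.0034,0.0272,0,-0.0796,0.01],
    [0.0049,0.0325,0,-0.0955,0.01],
    [0.0067,0.0377,0,-0.1114,0.01],
    [0.0086,0.0428,0,-0.1273,0.01],
    [0.0086,0.0428,0,-0.1273,0.01]
  ],
  "grip_force": 40
}}

```text
time: 16.6
ee_pos: [0.489, -0.1832, 0.098]
eef_rot: [0.952, 0.306, -0.0, -0.001]
ft_force: [-4.9, 2.5, 8.2]
width: 0.0169
grip_force: 40.0
```

Run:
```python
from h import *
piv=np.array([.579,-.120]);s=read_state();p=s["ee_pos"][:2];M=R.from_quat(s["eef_rot"]).as_matrix();w=p-piv
print(np.linalg.norm(w),np.arctan2(*(-w)[::-1])-.22,"tooly",np.arctan2(M[1,1],M[0,1]))
v=np.array([np.cos(.62),np.sin(.62)])*-.11
for th in(.05,.1,.15,.2,.25,.3):
    print(.4+th,(M.T@np.r_[R.from_euler("z",th).as_matrix()[:2,:2]@v-v,0]).round(4),-th)
```

```text
0.10991843718012982 0.3921585664463929 tooly -0.948451155361492
0.45 [ 0.0001  0.0055 -0.    ] -0.05
0.5 [ 0.0005  0.011  -0.    ] -0.1
0.55 [ 0.0012  0.0164 -0.    ] -0.15
0.6000000000000001 [ 0.0021  0.0219 -0.    ] -0.2
0.65 [ 0.0034  0.0272 -0.    ] -0.25
0.7 [ 0.0048  0.0325 -0.0001] -0.3
```

Scaled: -0.28 rad / 3.1416 = -0.0891.

Request:
{"method": "send_path", "body": {
  "plan": [
    [0.0001,0.0055,0,-0.0159,0.01],
    [0.0005,0.011,0,-0.0318,0.01],
    [0.0012,0.0164,0,-0.0477,0.01],
    [0.0021,0.0219,0,-0.0637,0.01],
    [0.0034,0.0272,0,-0.0796,0.01],
    [0.0042,0.0304,0,-0.0891,0.01],
    [0.0042,0.0304,0,-0.0891,0.01],
    [0.0042,0.0304,0,-0.0891,0.01],
    [0.0042,0.0304,0,-0.0891,0.01],
    [0.0042,0.0304,0,-0.0891,0.01]
  ]
}}

```text
time: 17.6
ee_pos: [0.5095, -0.205, 0.098]
eef_rot: [0.9, 0.435, -0.001, -0.001]
ft_force: [-6.3, 3.2, 8.5]
width: 0.0167
grip_force: 40.0
```

Run:
```python
from h import *
piv=np.array([.579,-.120]);s=read_state();w=s["ee_pos"][:2]-piv
print(np.linalg.norm(w),np.arctan2(*(-w)[::-1])-.22)
for n in("top","side"):
    c=optics.camera(n)
    for k in blobs(c,*RED,8):
        a=ctr(c,k,.089);print(n,k[:,0].mean(0).round(1),a[0].round(4))
    for k in blobs(c,*Y): print(n,"Y",k[:,0].mean(0).round(1),ctr(c,k,.07)[1].round(4))
    x=(280,150,110,80) if n=="top" else (240,100,95,120)
    cr=c["img"][x[1]:x[1]+x[3],x[0]:x[0]+x[2],::-1];cv2.imwrite(f"pics/{n}g.png",cv2.resize(cr,None,fx=4,fy=4 if n=="side" else 4,interpolation=cv2.INTER_CUBIC))
a,b=[cv2.imread(f"pics/{n}g.png") for n in("top","side")];a=cv2.copyMakeBorder(a,0,160,0,0,0);b=b[:480,:360];cv2.imwrite("pics/g.png",np.hstack([a,b]))
```

```text
0.10980670022615571 0.6655979316747718
top [139.1 159.4] [0.6322 0.4157]
top Y [427.3 169.5] [ 0.6223 -0.4262]
side [137.9 344.2] [0.6022 0.4722]
side Y [293.5 174. ] [ 0.5389 -0.2023]
side Y [292.5 162.8] [ 0.5603 -0.2585]
```

View pics/g.png

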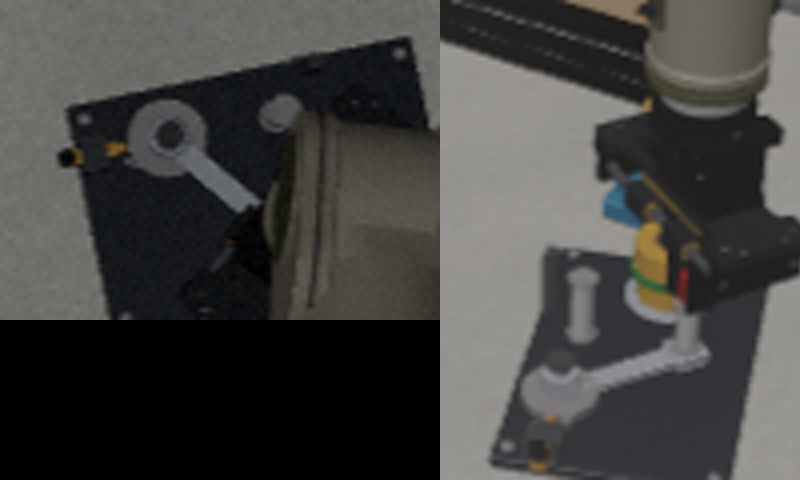

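The arm is swung to about 0.66 rad with the fingers gripping the nut, and the stack is still upright. I'll let it settle and hand in.

Request:
{"method": "send_path", "body": {
  "plan": [
    [0,0,0,0,0.01],
    [0,0,0,0,0.01],
    [0,0,0,0,0.01],
    [0,0,0,0,0.01]
  ]
}}

```text
time: 18.1
ee_pos: [0.5095, -0.205, 0.098]
eef_rot: [0.9, 0.435, -0.001, -0.001]
ft_force: [-6.8, 3.0, 7.6]
width: 0.0165
grip_force: 40.0
```

```bash
python3 -c "
from bench import r, optics, read_state
print(r.close_job())"
```

```text
the job is handed in; nothing more can be done
None
```

I handed the job in at 18.1 s: the disc and fresh roll are on the spindle, and the gripper is holding the tensioner arm steady at about 0.66 rad, past the 0.47 click. The hand-in returned no verdict, and I inferred that the pawl is home from the arm angle rather than seeing it directly.

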